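Turn the bearing-ball dish to its cup

ROBOT

A 6-joint arm with a two-finger parallel gripper is mounted at the origin on a cart in front of the work surface, level with it; the furniture and walls round the work are solid. World frame = base frame: x ahead of the robot, y to its left, z up, the work surface at z = 0. Lengths are in m, angles in rad, forces in N, time in s.
With the tool pointing down it reaches from about 0.25 to 0.85 m from the base axis. Payload 12.5 kg.
Tool frame: the origin (TCP) lies between the finger pads; the fingertips stand 8 mm ahead of it and the grasp point (between the pads) lies 11 mm behind it (env.tcp_to_tips is the distance from the TCP to the fingertips, in m); z points along the fingers, y is the line along which they close (so a half turn about z gives the same grasp; the last joint's range is limited). The gripper opens to 93 mm and grips with 3 to 60 N. Pads are 15 mm wide; open, the fingers measure 128 mm over their backs; the gripper's body (75 mm by 188 mm) begins 65 mm behind the grasp point.
Start: joints at [-1.298, 0.351, 1.652, -0, 1.139, -0.085], TCP at [0.193, -0.515, 0.227] pointing down, gripper open.
Joint ranges: [-2.75, 2.75], [-0.79, 2.1], [0.01, 2.65], [-1.57, 4.71], [0.07, 3.14], [-2.87, 2.87]. Speed limits (rad/s): [2.22, 2.22, 2.79, 3.14, 3.14, 3.14].

INTERFACE

Orientations are given as [roll, pitch, yaw] about the fixed x, y, z axes, in that order (R = Rz(yaw) Ry(pitch) Rx(roll)).
In Python, from workcell import env gives the robot as it stands. The module is installed in compiled form; this text tells all that it offers.
- The arm moves only by the tool move_arm, never from a script. Its arguments are lists of equal length, an entry for each row: "angular": the turn, a rotation vector about the world's x, y, z each as a share of pi rad, from -1 to 1, a list of three; "translation": the shift along the world's x, y, z each as a share of 200 mm, from -1 to 1, a list of three; "hand": the closure, from -1 (fully open) to 1 (shut). A call has 1 to 12 rows; each row is the pose to reach, as a shift and turn from the pose commanded when the call began, turning the shorter way round; what a row does not reach only later rows make up. A row lasts 1/12 s, in which the tool goes at most 41.7 mm and 7.16 degrees, less where a joint would pass 70% of its speed; a pose out of reach is approached as far as the arm can. A call with a number of a shift or a turn outside -1 to 1 is refused whole. A call with a gripper value outside its range is refused whole. The fingers move at their own pace and stop on an object; "squeeze" is the grip in N (left out, the last holds). Time passes only in rows, so rows that repeat a pose let the fingers close. It gives the time, the measured TCP pose, the force, the opening and the grip force at its end, in the units of the state.
- env.state(): the state, without advancing time (a new reading comes with each control period).
- env.get_image(name): name is "scene" or "side" or "wrist"; returns the picture (400x640x3 uint8, red, green, blue); there is no depth.
- env.camera_params(name): a dict with "K" (3x3 intrinsics, pixels), "rvec" (rotation vector, rad) and "tvec" (3), from world to camera coordinates, as OpenCV has them. Camera axes: x right, y down, z forward; pixel columns grow to the right and rows downward; lengths in m; the calibration is good to about 2 mm. A picture is of the moment at which its call begins: read the wrist's pose just before it. camera_params takes no time and is no camera call; for the wrist camera it gives the pose at the moment of the call.
- env.sign_off(): hands the job in; it is judged then, once.
Trained networks look in the newest picture that a camera, given by its name, has taken for a name from the list of things; names that differ only in an ending like _2 or _b are one class to them, and where a whole thing is asked for, a point or a joint stands for the part that bears it (a point fixed in the world has none). Each returns a list of dicts, best first, with "conf" (0 to 1); they miss things now and then, are a little off and sometimes report something else, mostly with a low value. They report only what shows in the picture. A call takes as long as a camera call. They do not tell look-alikes from the thing itself.
- env.recognise(camera, target): "centre" ([column, row] in pixels, amid what is visible of it).
- env.silhouettes(camera, target): "region" (400x640 bool, what is visible of it) and "centre" ([column, row] in pixels, amid what is visible of it).
- env.pinpoint(camera, target): "centre" ([column, row] in pixels: a listed point, or the origin of a listed thing).
The state is a dict: "time_s": time; "q": joint angles; "joint_vel": joint speeds; "tau": joint torques, N m; "ee_pos": TCP position; "orientation": TCP orientation; "wrist_force": force on the tool from outside, world axes, zero at the start; "ft_torque": the same for the moment, N m; "grip_width": opening from 0.0 (shut) to 1.0 (fully open); "finger_force": force on a finger pad.
Only numpy, scipy, OpenCV 4.12 (cv2) and the standard library are available. Lean on these libraries where they do the work, as an engineer would, in place of code of your own. Each camera call takes 0.05 s, during which the arm holds its last target. There are 200 camera calls.

TASK

Take the steel ball off its rest and set it down in the middle of the dished plate, without dropping it from a height. Then grip the plate by its upright handle, lift it straight up clear of its stand, and turn it a quarter turn, always level and with the loose ball staying in the middle, so that its pouring lip points at the receiving cup of the stand. Finish while still holding it so: level, a few centimetres (about 5) above the stand and over its middle, the ball lying at the middle of the plate; leave the flask, the jar and the pin vice where they are.

Things in the scene. Friction and masses are not known exactly. Their poses are not given: they have to be found in the camera images.
- stand: Fixed round dark steel stand, a disc 100 mm across on three feet, its flat top 30 mm above the table; origin on the table under the disc's centre, z up. Its +x axis points at the receiving cup, a small open steel cup 41 mm across fixed on a bracket, its middle 102 mm from the origin, its rim 34 mm above the table.
- dish_mid (a point): Centre of the upper face of a loose round metal plate (the dish), rubber-lined, 120 mm across, 13 mm high, 0.12 kg; it starts on the stand's top. The point is 5 mm above its flat underside. Its floor is flat (bare metal) within 6 mm, then rises outward at 8 degrees, so the ball rolls back to the middle if the plate stays level and moves gently. z up, +x to its pouring lip, -x to its handle.
- dish_grip (a point): Grip point in the plate's black upright handle, a fin 12 mm thick (along the plate's x), 36 mm wide (y), from 5 to 55 mm above the plate's underside. The point is 90 mm from the axis on the -x side, 36 mm above the underside, 19 mm below the fin's top. Grip from above across the 12 mm; a flat arm, top 10 mm above the underside, joins it to the plate. Axes as dish_mid.
- lip_tip (a point): Middle of the outer edge of the pouring lip, a 24 mm wide trough that sticks out to 79 mm from the plate's axis along its +x. At the start the plate's +x lies about a quarter turn (90 degrees plus or minus 7) counterclockwise, seen from above, from the stand's +x (the cup): turn it clockwise until both agree.
- ball_center (a point): Centre of the loose steel ball, 28 mm in diameter, 0.08 kg. At the start it lies on the ball rest, its centre 50 mm above the table; lying at the middle of the dish its centre is 14 mm above dish_mid.
- ball_rest: Fixed ball rest: round foot 52 mm across and 6 mm high, thin stem with an open seat 21 mm across whose rim is 38 mm above the table; the ball lies in the seat. Origin on the table under its axis.
- flask: Bystander: conical glass flask with a maroon cap, 84 mm across, 108 mm high; origin under its centre. Leave alone.
- jar: Bystander: cream-coloured round jar, 52 mm across, 56 mm high; origin under its centre. Leave alone.
- pin_vice: Bystander: brass pin vice lying on the table, 98 mm long, 12 mm thick. Leave alone.
There are look-alikes about, which are no part of the job. Leave any brown or green look-alike of the part that bears ball_center alone.

How it is judged:
By the outcome, as a careful person would: the job done as asked, in the order asked, and still so for the second after the job is handed in, while the arm keeps its last pose, push and grip.
It also fails if it takes over 61 s, if anything falls off the work surface, if the arm or the gripper's body presses on something with over 40 N, if the wrist force passes 120 N, or if a joint passes its speed limit or range.

## Working session

There is one attempt and no reset: what is moved stays moved. The work goes in short steps, Python scripts to look and compute and a tool call to move; the robot and the scene stay as the last step left them, time stands still between calls to the robot, and variables do not carry over. Pictures are saved under pics/ and viewed, at most 10 in all, crops included, and the job is handed in when it is done.

Besides the shell and the picture viewer there is one more tool, called after "Call:" by a JSON object that holds its "method" and its "body". move_arm: Moves the arm, as the interface text tells. Shift numbers are shares of 200 mm and turn numbers shares of pi rad, none past 1 either way. Its arguments: {"type":"object","properties":{"angular":{"type":"array"},"translation":{"type":"array"},"hand":{"type":"array"},"squeeze":{"type":"number"}},"required":["angular","translation","hand"]}

```bash
mkdir -p pics; cat > h.py <<'E'
import numpy as np, cv2
from workcell import env
def cam(n):
    p=env.camera_params(n); R=cv2.Rodrigues(np.array(p["rvec"],float))[0]; return np.array(p["K"],float),R,np.array(p["tvec"],float).ravel()
def ray(n,uv):
    K,R,t=cam(n); d=R.T@np.linalg.solve(K,[uv[0],uv[1],1]); return -R.T@t,d
def atz(n,uv,z):
    c,d=ray(n,uv); return c+d*(z-c[2])/d[2]
def tri(*obs):
    A=np.zeros((3,3));b=np.zeros(3);L=[ray(*o) for o in obs]
    for c,d in L:
        d=d/np.linalg.norm(d);P=np.eye(3)-np.outer(d,d);A+=P;b+=P@c
    x=np.linalg.solve(A,b); return x,[np.linalg.norm(np.cross(x-c,d/np.linalg.norm(d))) for c,d in L]
def save(n,f,box=None,s=1):
    im=env.get_image(n)[:,:,::-1]
    if box: im=im[box[1]:box[3],box[0]:box[2]]
    cv2.imwrite("pics/"+f,cv2.resize(im,None,fx=s,fy=s))
E
python3 - <<'E'
from h import *
np.set_printoptions(precision=4,suppress=True)
for n in("scene","side"):
    save(n,n+"0.png")
    c,R,t=cam(n);print(n,(-R.T@t).round(3))
    for t in("ball_center","dish_mid","dish_grip","lip_tip","stand","ball_rest"):
        print(t,[(np.round(r["centre"],1),round(r["conf"],2)) for r in env.pinpoint(n,t)])
s=env.state();print(s)
E
```

```text
scene [-0.087  0.558  1.007]
ball_center [(array([222. , 302.2]), 0.62), (array([259.9, 276.3]), 0.61), (array([388.4, 180.5]), 0.33)]
dish_mid [(array([334. , 198.2]), 0.68)]
dish_grip []
lip_tip [(array([305.9, 187.8]), 0.59)]
stand [(array([334.4, 208.1]), 0.51)]
ball_rest [(array([264.7, 289.5]), 0.66)]
side [ 0.54  -0.964  0.584]
ball_center [(array([291.3, 194. ]), 0.73), (array([322.6, 200.7]), 0.63), (array([284.2, 178.3]), 0.52), (array([297.3, 178.8]), 0.4), (array([349.8, 227. ]), 0.3)]
dish_mid [(array([349.7, 226.6]), 0.69), (array([321. , 244.4]), 0.6)]
dish_grip [(array([277. , 238.1]), 0.73)]
lip_tip [(array([351.3, 225.3]), 0.68)]
stand [(array([315.2, 256.5]), 0.59)]
ball_rest [(array([293. , 195.6]), 0.57)]
{'time_s': 0.7, 'q': array([-1.2976,  0.3507,  1.6518,  0.    ,  1.1391, -0.0846]), 'joint_vel': array([-0.0005,  0.0005, -0.0008, -0.0004, -0.0016, -0.0009]), 'tau': array([  0.0011, -49.7167, -28.5458,   0.07  ,   0.0221,  -0.    ]), 'ee_pos': array([ 0.1926, -0.5151,  0.2266]), 'orientation': array([-3.1415, -0.    ,  0.3578]), 'wrist_force': array([-1.0258, -0.0426, -1.2926]), 'ft_torque': array([-0.0427,  0.0587,  0.0133]), 'finger_force': 0.0, 'grip_width': 1.0035526221067501}
```

View pics/scene0.png

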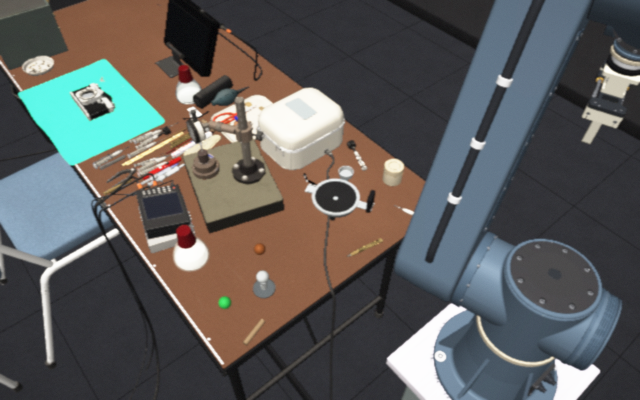

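View pics/side0.png

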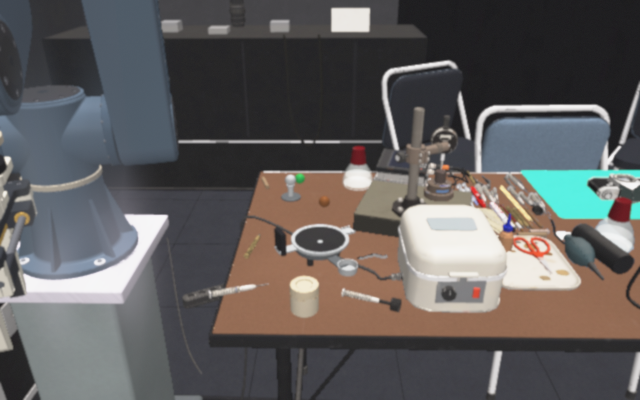

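The scene view shows the grey ball on its rest at (263,276), a green look-alike at (224,302) and a brown one at (260,249). The plate is at (335,198), its handle at (370,202) and the cup at (346,172). In the side view the ball is at (291,180), the plate at (321,241), the handle at (280,239) and the cup at (347,267).

```bash
python3 - <<'E'
from h import *
np.set_printoptions(precision=4,suppress=True)
P=lambda n,a,b:print(n,*tri(("scene",a),("side",b)))
P("ball",(263,276),(291,180)); print(atz("scene",(263,275.5),.05),atz("side",(291,180),.05))
P("dish",(334,198.2),(321,244)); print(atz("scene",(334,198.2),.035),atz("side",(321,242),.035))
P("handle",(370.5,200),(280,238)); P("lip",(305.9,184),(350,228)); P("cup",(346,172),(347,266))
for n in("scene","side"):
    env.get_image(n)
    for t in("ball_center","dish_grip","lip_tip","dish_mid","ball_rest","stand"):
        print(n,t,[(r["centre"].__class__ and np.round(r["centre"],1),r["region"].sum(),round(r["conf"],2)) for r in env.silhouettes(n,t)])
E
```

```text
ball [0.4474 0.2579 0.0483] [np.float64(0.0018489125238217853), np.float64(0.0018489125238217014)]
[0.4454 0.2575 0.05  ] [0.4491 0.2561 0.05  ]
dish [ 0.5298 -0.0254  0.0277] [np.float64(0.00034060999468727706), np.float64(0.0003406099946873857)]
[ 0.5256 -0.021   0.035 ] [ 0.5296 -0.0298  0.035 ]
handle [ 0.447  -0.0683  0.0653] [np.float64(0.0014955976203212733), np.float64(0.0014955976203213435)]
lip [0.5944 0.0113 0.0484] [np.float64(0.003950986295989173), np.float64(0.003950986295989054)]
cup [ 0.5803 -0.1105  0.0285] [np.float64(0.0009230500002147806), np.float64(0.0009230500002147052)]
scene ball_center [(array([258.4, 246.8]), np.int64(110), 0.62), (array([223.2, 301.1]), np.int64(126), 0.48), (array([263.4, 277.2]), np.int64(118), 0.44)]
scene dish_grip [(array([338.6, 198.6]), np.int64(1583), 0.92)]
scene lip_tip [(array([338.1, 198.2]), np.int64(1581), 0.59)]
scene dish_mid [(array([337.6, 198.1]), np.int64(1661), 0.64)]
scene ball_rest [(array([263.9, 291.9]), np.int64(305), 0.71)]
scene stand [(array([345.3, 175.3]), np.int64(223), 0.78)]
side ball_center [(array([298.6, 178.7]), np.int64(76), 0.62), (array([322.4, 202.7]), np.int64(87), 0.52)]
side dish_grip [(array([313.4, 241. ]), np.int64(1970), 0.73)]
side lip_tip [(array([314.9, 235.9]), np.int64(1877), 0.8)]
side dish_mid [(array([315.4, 240.8]), np.int64(1894), 0.83)]
side ball_rest [(array([292.7, 192.5]), np.int64(205), 0.68)]
side stand [(array([339.9, 258.7]), np.int64(567), 0.57)]
```

Call:
{"method": "move_arm", "body": {"angular": [[0,0,0.027],[0,0,0.054],[0,0,0.081],[0,0,0.108],[0,0,0.135],[0,0,0.135]], "translation": [[0.06,0.193,0],[0.127,0.386,0],[0.19,0.579,0],[0.254,0.772,0],[0.317,0.965,0],[0.317,0.965,0]], "hand": [-1,-1,-1,-1,-1,-1], "squeeze": 15}}

```text
time_s: 1.9
ee_pos: [0.2568, -0.3171, 0.2265]
orientation: [-3.14, -0.001, 0.79]
wrist_force: [0.2, -1.0, 1.3]
grip_width: 1.002
finger_force: 0.0
```

Call:
{"method": "move_arm", "body": {"angular": [[0,0,0.027],[0,0,0.054],[0,0,0.081],[0,0,0.108],[0,0,0.135],[0,0,0.135]], "translation": [[0.06,0.193,0],[0.127,0.386,0],[0.19,0.579,0],[0.254,0.772,0],[0.317,0.965,0],[0.317,0.965,0]], "hand": [-1,-1,-1,-1,-1,-1]}}

```text
time_s: 2.4
ee_pos: [0.3206, -0.124, 0.2268]
orientation: [3.141, -0.001, 1.218]
wrist_force: [-0.1, -0.6, -0.2]
grip_width: 1.0
finger_force: 0.0
```

```bash
python3 - <<'E'
from h import *
s=env.state();print(s["ee_pos"],s["orientation"],s["time_s"])
save("wrist","w0.png")
c,R,t=cam("wrist");print(-R.T@t,R[2])
for n,a in(("flaskbase",(357,185)),("green",(299.5,179)),("brown",(324,201))):print(n,atz("side",a,.014))
print("flask",atz("scene",(191,255),.0),atz("scene",(224,302),.014),atz("scene",(260,249),.014))
for t in("dish_mid","dish_grip","lip_tip","stand"):
    for r in env.pinpoint("wrist",t): print(t,np.round(r["centre"]),r["conf"],atz("wrist",r["centre"],dict(dish_mid=.035,dish_grip=.066,lip_tip=.04,stand=0)[t]))
E
```

```text
[ 0.320575   -0.12396848  0.22677351] [ 3.14135361e+00 -1.14186907e-03  1.21750684e+00] 2.4
[ 0.34951941 -0.05058471  0.38410833] [-0.10247344 -0.27744258 -0.95526164]
flaskbase [0.62182382 0.307525   0.014     ]
green [0.46595095 0.34552806 0.014     ]
brown [0.53424379 0.20831105 0.014     ]
flask [0.62921245 0.34095872 0.        ] [0.46451377 0.35262948 0.014     ] [0.5299926  0.20823117 0.014     ]
dish_mid [468.  26.] 0.92 [ 0.5225634  -0.03208324  0.035     ]
dish_grip [419.  94.] 0.7 [ 0.44770867 -0.07816009  0.066     ]
stand [328.  50.] 0.5 [0.38082276 0.00116188 0.        ]
```

View pics/w0.png

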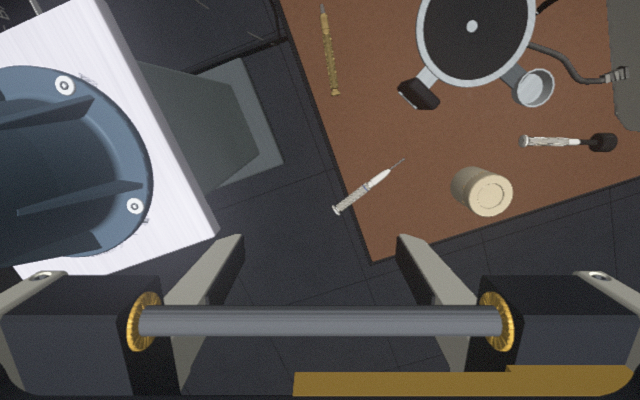

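The wrist view shows the plate centre at (472,26), the handle top at (418,94) and the cup at (535,87). The jar and pin vice are clear of the path. Next I move to above the ball.

Call:
{"method": "move_arm", "body": {"angular": [[0,0,0.027],[0,0,0.054],[0,0,0.081],[0,0,0.108],[0,0,0.135],[0,0,0.135]], "translation": [[0.06,0.193,0],[0.127,0.386,0],[0.19,0.579,0],[0.254,0.772,0],[0.317,0.965,0],[0.317,0.965,0]], "hand": [-0.6,-0.4,-0.3,-0.3,-0.3,-0.3]}}

```text
time_s: 3.15
ee_pos: [0.3845, 0.0675, 0.2267]
orientation: [3.141, -0.001, 1.637]
wrist_force: [0.3, -0.0, 0.4]
grip_width: 0.659
finger_force: 0.0
```

Call:
{"method": "move_arm", "body": {"angular": [[0,0,0.027],[0,0,0.054],[0,0,0.081],[0,0,0.108],[0,0,0.135],[0,0,0.135]], "translation": [[0.06,0.193,-0.1],[0.127,0.386,-0.2],[0.19,0.579,-0.3],[0.254,0.772,-0.4],[0.317,0.94,-0.4],[0.317,0.94,-0.4]], "hand": [-0.3,-0.3,-0.3,-0.3,-0.3,-0.3]}}

```text
time_s: 3.65
ee_pos: [0.4482, 0.254, 0.1449]
orientation: [-3.141, -0.001, 2.058]
wrist_force: [-0.5, -0.3, -1.9]
grip_width: 0.648
finger_force: 0.0
```

```bash
python3 - <<'E'
from h import *
s=env.state();print(s["ee_pos"],s["orientation"],s["time_s"])
save("wrist","w1.png")
for t in("ball_center","ball_rest"):
    for r in env.pinpoint("wrist",t): print(t,np.round(r["centre"]),r["conf"],atz("wrist",r["centre"],dict(ball_center=.05,ball_rest=0)[t]))
for r in env.silhouettes("wrist","ball_center"):print(r["centre"],r["conf"],r["region"].sum(),atz("wrist",r["centre"],.05))
E
```

```text
[0.44819889 0.25404945 0.14489952] [-3.14089369e+00 -5.43496001e-04  2.05760781e+00] 3.65
ball_center [386. 112.] 0.83 [0.45937579 0.34443388 0.05      ]
ball_center [368. 264.] 0.74 [0.51693466 0.21667411 0.05      ]
ball_center [323. 196.] 0.58 [0.44733376 0.25694847 0.05      ]
ball_rest [318. 183.] 0.84 [0.44249684 0.25284522 0.        ]
[385.7, 112.6] 0.89 752 [0.45868812 0.34247305 0.05      ]
[319.8, 194.7] 0.88 752 [0.44328623 0.25528973 0.05      ]
[363.8, 264.2] 0.77 268 [0.51281486 0.21323796 0.05      ]
```

View pics/w1.png

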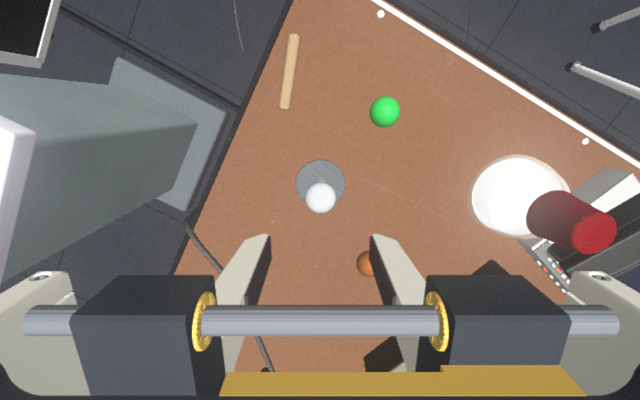

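The ball sits white at (320,197), centred between the fingers. The green look-alike is at (385,112), the brown one at (367,264) and the flask at (520,195), all clear. I lower part way.

Call:
{"method": "move_arm", "body": {"angular": [[0,0,0],[0,0,0],[0,0,0],[0,0,0]], "translation": [[-0.005,0.01,-0.15],[-0.01,0.015,-0.3],[-0.01,0.015,-0.35],[-0.01,0.015,-0.35]], "hand": [-0.3,-0.3,-0.3,-0.3]}}

```text
time_s: 4.18
ee_pos: [0.4433, 0.2529, 0.0753]
orientation: [-3.138, -0.0, 2.052]
wrist_force: [-0.3, -0.3, 0.0]
grip_width: 0.649
finger_force: 0.0
```

```bash
python3 - <<'E'
from h import *
s=env.state();print(s["ee_pos"],s["orientation"],s["time_s"])
im=env.get_image("wrist")
for r in env.silhouettes("wrist","ball_center"):print(r["centre"],r["conf"],r["region"].sum(),atz("wrist",r["centre"],.05))
for r in env.pinpoint("wrist","ball_center"):print(r["centre"],r["conf"],atz("wrist",r["centre"],.05))
K,R,t=cam("wrist");p=K@(R@np.r_[s["ee_pos"][:2],.05]+t);print(p/p[2])
g=cv2.cvtColor(im,cv2.COLOR_RGB2HSV);m=((g[...,1]<60)&(g[...,2]>120)).astype(np.uint8)
n,l,st,c=cv2.connectedComponentsWithStats(m)
for i in range(1,n):
    if 300<st[i,4]<6000:print(st[i],c[i],atz("wrist",c[i],.05))
E
```

```text
[0.44325596 0.25286618 0.07527814] [-3.13765239e+00 -9.71623450e-05  2.05185616e+00] 4.1833
[329.1, 225.8] 0.77 1306 [0.44786369 0.26111868 0.05      ]
[414.2, 112.7] 0.69 1337 [0.45852026 0.34890445 0.05      ]
[330.0, 227.6] 0.78 [0.4494385  0.26049813 0.05      ]
[411.3, 114.1] 0.58 [0.45784855 0.34788107 0.05      ]
[387.3, 303.3] 0.46 [0.51500303 0.2272175  0.05      ]
[316.61187172 232.93197253   1.        ]
[  0   0  39  67 862] [21.71345708 37.04640371] [0.24292638 0.28180908 0.05      ]
[ 448    0  192  123 1704] [545.48826291  58.27523474] [0.5089395  0.40925336 0.05      ]
[594  57  46  26 480] [617.95        69.24583333] [0.54978935 0.42417882 0.05      ]
[ 295  176   63   75 3503] [326.47673423 211.27576363] [0.44185656 0.26968217 0.05      ]
[ 215  234   54   71 1988] [239.10814889 271.61720322] [0.40848233 0.20121148 0.05      ]
[ 372  234   54   71 1978] [400.71638018 271.55156724] [0.50959198 0.2541374  0.05      ]
```

Call:
{"method": "move_arm", "body": {"angular": [[0,0,0],[0,0,0]], "translation": [[0,0,0],[0,0,0]], "hand": [-0.3,-0.3]}}

```text
time_s: 4.5
ee_pos: [0.4449, 0.255, 0.0779]
orientation: [3.14, 0.0, 2.054]
wrist_force: [-0.1, -0.1, -0.2]
grip_width: 0.652
finger_force: 0.0
```

```bash
python3 - <<'E'
from h import *
s=env.state();print(s["ee_pos"],s["orientation"],s["time_s"])
im=env.get_image("wrist")
r0=None
for r in env.silhouettes("wrist","ball_center"):
    print(r["centre"],r["conf"],r["region"].sum(),atz("wrist",r["centre"],.05))
for r in env.pinpoint("wrist","ball_center"):print(r["centre"],r["conf"],atz("wrist",r["centre"],.05))
K,R,t=cam("wrist");p=K@(R@np.r_[s["ee_pos"][:2],.05]+t);p/=p[2];print(p)
c=im[150:330,210:430,::-1].copy();cv2.circle(c,(int(p[0])-210,int(p[1])-150),3,(0,0,255),1)
cv2.imwrite("pics/w2.png",cv2.resize(c,None,fx=3,fy=3))
E
```

```text
[0.44488047 0.25496625 0.07788675] [3.13956137e+00 1.26037857e-04 2.05403631e+00] 4.5
[326.9, 229.6] 0.88 1374 [0.44752366 0.25899267 0.05      ]
[375.8, 297.1] 0.73 157 [0.50384081 0.22882183 0.05      ]
[406.4, 116.0] 0.62 1278 [0.45494579 0.3459748  0.05      ]
[408.3, 117.0] 0.79 [0.45607113 0.34597783 0.05      ]
[383.4, 305.9] 0.75 [0.51238131 0.22506347 0.05      ]
[324.1, 229.3] 0.62 [0.44558364 0.25837163 0.05      ]
[320.80302862 232.99146769   1.        ]
```

View pics/w2.png

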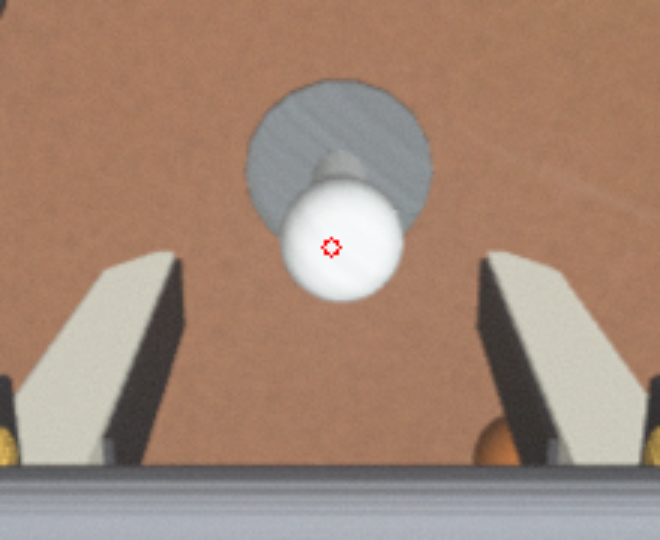

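The ball centre is at full-image (324,230), against a finger mid-line at column 320. That is about 3 mm to the right and 2 mm ahead. I correct, lower and close.

Call:
{"method": "move_arm", "body": {"angular": [[0,0,0],[0,0,0],[0,0,0],[0,0,0],[0,0,0],[0,0,0],[0,0,0],[0,0,0],[0,0,0],[0,0,0]], "translation": [[0.005,0.015,0],[0.005,0.015,-0.07],[0.005,0.015,-0.135],[0.005,0.015,-0.135],[0.005,0.015,-0.135],[0.005,0.015,-0.135],[0.005,0.015,-0.135],[0.005,0.015,-0.135],[0.005,0.015,-0.135],[0.005,0.015,-0.135]], "hand": [-0.3,-0.3,-0.3,-0.3,0,0.3,0.5,0.6,0.6,0.6], "squeeze": 12}}

```text
time_s: 5.48
ee_pos: [0.4456, 0.258, 0.05]
orientation: [3.141, 0.0, 2.054]
wrist_force: [0.5, 0.7, 0.9]
grip_width: 0.293
finger_force: 12.0
```

```bash
python3 - <<'E'
from h import *
s=env.state();print(s["ee_pos"],s["orientation"],s["time_s"],s["grip_width"],s["finger_force"],s["wrist_force"])
env.get_image("wrist")
for r in env.silhouettes("wrist","ball_center"):
    print(r["centre"],r["conf"],r["region"].sum(),atz("wrist",r["centre"],.05))
K,R,t=cam("wrist");p=K@(R@np.r_[s["ee_pos"][:2],.05]+t);p/=p[2];print(p)
E
```

```text
[0.4455828  0.25801054 0.05004226] [3.14058176e+00 5.33853316e-05 2.05426200e+00] 5.4833 0.2926610545606274 12.005813419818878 [0.47185978 0.70649764 0.91744473]
[318.3, 249.8] 0.82 1779 [0.44393354 0.25844611 0.05      ]
[416.5, 124.1] 0.57 1692 [0.45543876 0.34513286 0.05      ]
[320.4493329  251.57974175   1.        ]
```

Call:
{"method": "move_arm", "body": {"angular": [[0,0,0],[0,0,0],[0,0,0],[0,0,0],[0,0,0],[0,0,0],[0,0,0],[0,0,0],[0,0,0],[0,0,0]], "translation": [[0,0,0.1],[0,0,0.25],[0,0,0.4],[0,0,0.55],[0.06,-0.18,0.6],[0.12,-0.36,0.6],[0.18,-0.54,0.6],[0.23,-0.7,0.6],[0.27,-0.85,0.6],[0.27,-0.85,0.6]], "hand": [0.6,0.6,0.6,0.6,0.6,0.6,0.6,0.6,0.6,0.6]}}

```text
time_s: 6.42
ee_pos: [0.5002, 0.0838, 0.1696]
orientation: [-3.141, 0.001, 2.051]
wrist_force: [1.0, 0.8, -0.3]
grip_width: 0.293
finger_force: 12.0
```

Call:
{"method": "move_arm", "body": {"angular": [[0,0,0],[0,0,0],[0,0,0],[0,0,0],[0,0,0],[0,0,0],[0,0,0]], "translation": [[0.06,-0.18,0],[0.12,-0.36,0],[0.18,-0.54,0],[0.23,-0.7,0],[0.27,-0.84,0],[0.27,-0.84,0],[0.27,-0.84,0]], "hand": [0.6,0.6,0.6,0.6,0.6,0.6,0.6]}}

```text
time_s: 7.0
ee_pos: [0.5531, -0.0809, 0.1692]
orientation: [-3.141, -0.001, 2.052]
wrist_force: [-0.1, 0.6, -1.0]
grip_width: 0.292
finger_force: 12.0
```

```bash
python3 - <<'E'
from h import *
s=env.state();print(s["ee_pos"],s["orientation"],s["time_s"],s["grip_width"])
save("wrist","w3.png")
Z=dict(dish_mid=.035,dish_grip=.066,lip_tip=.04,stand=0,ball_center=s["ee_pos"][2])
for t in Z:
    for r in env.pinpoint("wrist",t): print(t,np.round(r["centre"]),r["conf"],atz("wrist",r["centre"],Z[t]))
E
```

```text
[ 0.55308466 -0.08090122  0.1692283 ] [-3.14102128e+00 -6.41718060e-04  2.05215630e+00] 7.0 0.2918772602327278
dish_mid [318. 127.] 0.85 [ 0.52149641 -0.0253484   0.035     ]
dish_grip [218. 137.] 0.8 [ 0.44859964 -0.07063497  0.066     ]
lip_tip [406. 127.] 0.73 [0.59510379 0.0144587  0.04      ]
ball_center [320. 248.] 0.72 [ 0.5522015  -0.07758524  0.1692283 ]
```

View pics/w3.png

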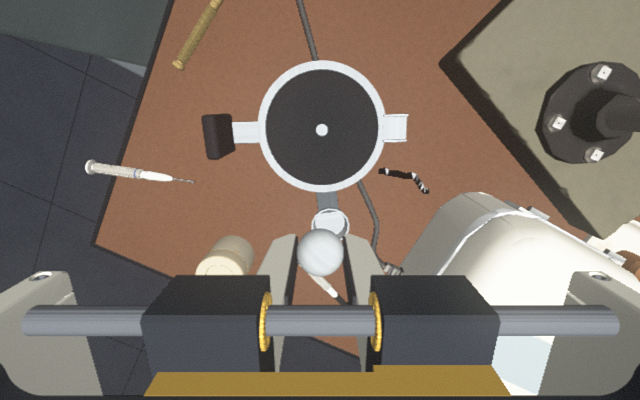

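The plate's bare centre is at (321,130), the handle at (217,137), the lip at (397,128) and the cup at (330,222). The held ball is at (320,252). I refine these numbers next.

```bash
python3 - <<'E'
from h import *
s=env.state();print(s["ee_pos"],s["time_s"])
im=env.get_image("wrist");g=cv2.cvtColor(im,cv2.COLOR_RGB2GRAY)
w=(g>110).astype(np.uint8)
n,l,st,c=cv2.connectedComponentsWithStats(w)
for i in range(1,n):
    if abs(c[i]-[321,130]).max()<12 and st[i,4]<500:print("spot",st[i],c[i],atz("wrist",c[i],.035))
d=(g<70).astype(np.uint8);n,l,st,c=cv2.connectedComponentsWithStats(d)
i=l[110,300];print("floor",st[i],atz("wrist",c[i],.038))
(x,y),ax,a=cv2.fitEllipse(max(cv2.findContours((l==i).astype(np.uint8),0,2)[0],key=len));print((x,y),ax)
for p,z in(((246,132),.04),((397,127.5),.04),((407,127.5),.04),((330,222),.034)):print(p,atz("wrist",p,z))
r=env.silhouettes("wrist","dish_mid")
if r:
  m=r[0]["region"];ys,xs=np.nonzero(m);print("sil",xs.min(),xs.max(),ys.min(),ys.max())
for t in("scene","side"):
    pass
E
```

```text
[ 0.55306908 -0.0791572   0.16969112] 7.3
spot [315 125  13  13 129] [320.6124031  131.01550388] [ 0.52620079 -0.02722775  0.035     ]
floor [ 266   72  110  113 6186] [ 0.52748022 -0.02141924  0.038     ]
(324.27752685546875, 126.7720718383789) (95.73291015625, 116.6888198852539)
(246, 132) [ 0.46412464 -0.06056498  0.04      ]
(397, 127.5) [0.58802014 0.00947381 0.04      ]
(407, 127.5) [0.59633686 0.01386102 0.04      ]
(330, 222) [ 0.57895018 -0.10579397  0.034     ]
sil 201 406 61 192
```

Call:
{"method": "move_arm", "body": {"angular": [[0,0,0],[0,0,0],[0,0,0],[0,0,0],[0,0,0],[0,0,0],[0,0,0],[0,0,0],[0,0,0],[0,0,0]], "translation": [[-0.065,0.13,0],[-0.135,0.2625,0],[-0.135,0.2625,-0.12],[-0.135,0.2625,-0.25],[-0.135,0.2625,-0.36],[-0.135,0.2625,-0.45],[-0.135,0.2625,-0.52],[-0.135,0.2625,-0.55],[-0.135,0.2625,-0.55],[-0.135,0.2625,-0.55]], "hand": [0.6,0.6,0.6,0.6,0.6,0.6,0.6,0.6,0.6,0.6]}}

```text
time_s: 8.23
ee_pos: [0.5265, -0.0275, 0.0601]
orientation: [3.141, 0.0, 2.054]
wrist_force: [0.1, -0.5, -1.2]
grip_width: 0.289
finger_force: 12.0
```

```bash
python3 - <<'E'
from h import *
s=env.state();print(s["ee_pos"],s["time_s"],s["wrist_force"],s["orientation"])
for n in ("scene","side"):
    im=env.get_image(n)
    b=(250,140,410,260) if n=="scene" else (250,180,410,300)
    c=cv2.resize(im[b[1]:b[3],b[0]:b[2],::-1],None,fx=2.4,fy=2.4,interpolation=cv2.INTER_CUBIC)
    globals()[n]=c
w=env.get_image("wrist")[60:340,160:480,::-1]
cv2.imwrite("pics/m1.png",np.vstack([np.hstack([scene,side]),np.hstack([w,np.zeros((280,768-320,3),np.uint8)])]))
E
```

```text
[ 0.52650834 -0.02753337  0.06007899] 8.2333 [ 0.14380755 -0.49853707 -1.18490605] [3.14131931e+00 1.69189882e-04 2.05444506e+00]
```

View pics/m1.png

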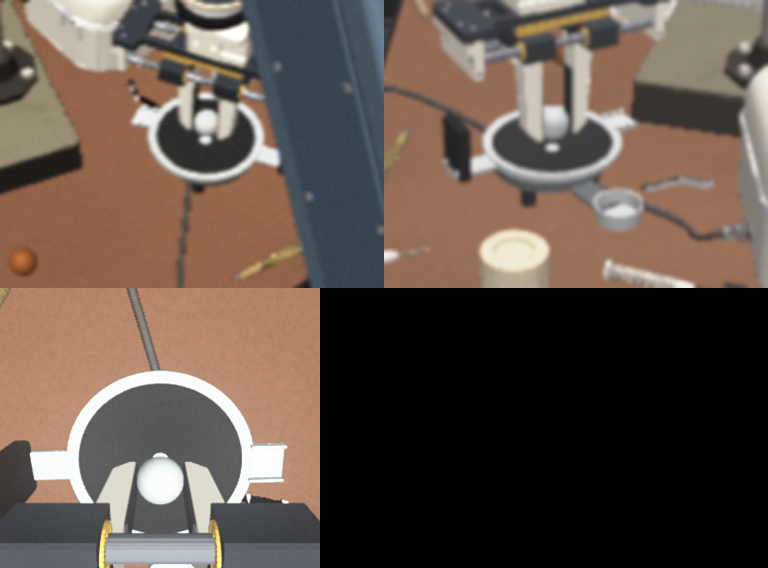

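In all three views the held ball is over the bare centre spot. I lower the last 10 mm gently.

Call:
{"method": "move_arm", "body": {"angular": [[0,0,0],[0,0,0],[0,0,0],[0,0,0],[0,0,0]], "translation": [[0,0,-0.02],[0,0,-0.035],[0,0,-0.045],[0,0,-0.05],[0,0,-0.05]], "hand": [0.6,0.6,0.6,0.6,0.6]}}

```text
time_s: 8.8
ee_pos: [0.5261, -0.0276, 0.0494]
orientation: [-3.141, -0.0, 2.054]
wrist_force: [-0.1, -0.7, -0.6]
grip_width: 0.29
finger_force: 12.0
```

Call:
{"method": "move_arm", "body": {"angular": [[0,0,0],[0,0,0],[0,0,0]], "translation": [[0,0,-0.004],[0,0,-0.006],[0,0,-0.006]], "hand": [0.6,0.6,0.6]}}

```text
time_s: 9.05
ee_pos: [0.5264, -0.0278, 0.0489]
orientation: [3.141, 0.0, 2.054]
wrist_force: [-2.3, -0.8, 5.5]
grip_width: 0.29
finger_force: 12.0
```

Contact (5.5 N up). I release with a small, slow opening.

Call:
{"method": "move_arm", "body": {"angular": [[0,0,0],[0,0,0],[0,0,0],[0,0,0],[0,0,0],[0,0,0],[0,0,0]], "translation": [[0,0,0.003],[0,0,0.003],[0,0,0.003],[0,0,0.003],[0,0,0.003],[0,0,0.003],[0,0,0.003]], "hand": [0.6,0.42,0.38,0.32,0.27,0.25,0.25]}}

```text
time_s: 9.63
ee_pos: [0.5262, -0.0276, 0.049]
orientation: [-3.142, -0.0, 2.054]
wrist_force: [0.9, -0.3, 0.7]
grip_width: 0.375
finger_force: 0.0
```

Call:
{"method": "move_arm", "body": {"angular": [[0,0,0],[0,0,0],[0,0,0],[0,0,0],[0,0,0],[0,0,0],[0,0,0],[0,0,0],[0,0,0]], "translation": [[0,0,0.03],[0,0,0.08],[0,0,0.14],[0,0,0.25],[0,0,0.4],[-0.07,-0.035,0.5],[-0.14,-0.08,0.5],[-0.14,-0.08,0.5],[-0.14,-0.08,0.5]], "hand": [0.25,0.25,0.25,0.25,0.1,0,0,0,0]}}

```text
time_s: 10.38
ee_pos: [0.4983, -0.0438, 0.1498]
orientation: [3.141, 0.001, 2.053]
wrist_force: [0.5, 0.7, -0.6]
grip_width: 0.497
finger_force: 0.0
```

```bash
python3 - <<'E'
from h import *
s=env.state();print(s["ee_pos"],s["orientation"],s["time_s"],s["grip_width"])
save("wrist","w4.png")
Z=dict(dish_mid=.035,dish_grip=.066,lip_tip=.04,stand=0,ball_center=.049)
for t in Z:
    for r in env.pinpoint("wrist",t): print(t,np.round(r["centre"]),r["conf"],atz("wrist",r["centre"],Z[t]))
E
```

```text
[ 0.49829829 -0.0437895   0.14984567] [3.14075923e+00 5.58047126e-04 2.05335944e+00] 10.3833 0.4971342355039937
dish_mid [352. 193.] 0.67 [ 0.52369646 -0.02708953  0.035     ]
dish_grip [253. 205.] 0.59 [ 0.44755546 -0.06925017  0.066     ]
lip_tip [439. 192.] 0.61 [0.5941939  0.01284853 0.04      ]
ball_center [356. 196.] 0.57 [ 0.52498288 -0.02422163  0.049     ]
```

View pics/w4.png

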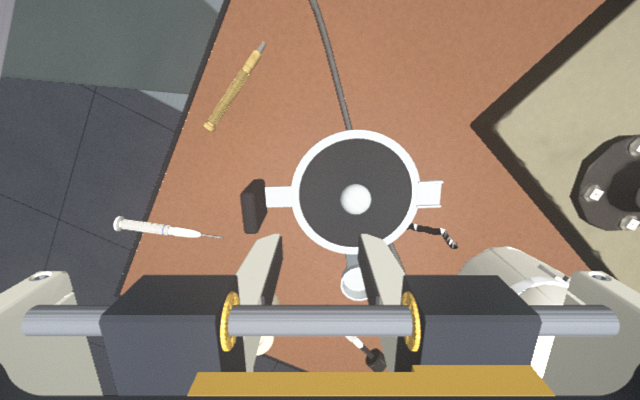

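The ball rests at the plate middle (356,199), the handle is at (254,206) and the lip at (430,194). I move to above the handle.

Call:
{"method": "move_arm", "body": {"angular": [[0,0,0.005],[0,0,0.01],[0,0,0.01],[0,0,0.01],[0,0,0.01],[0,0,0.01]], "translation": [[-0.12,-0.065,0],[-0.25,-0.135,0],[-0.25,-0.135,-0.1],[-0.25,-0.135,-0.2],[-0.25,-0.135,-0.2],[-0.25,-0.135,-0.2]], "hand": [0,0.2,0.25,0.25,0.25,0.25]}}

```text
time_s: 11.18
ee_pos: [0.448, -0.0705, 0.1087]
orientation: [-3.14, -0.001, 2.086]
wrist_force: [-0.1, -0.7, 0.7]
grip_width: 0.373
finger_force: 0.0
```

```bash
python3 - <<'E'
from h import *
s=env.state();print(s["ee_pos"],s["orientation"],s["time_s"],s["grip_width"])
im=env.get_image("wrist")
Z=dict(dish_grip=.066,dish_mid=.035,lip_tip=.04,ball_center=.049,stand=0)
for t in Z:
    for r in env.pinpoint("wrist",t): print(t,np.round(r["centre"]),r["conf"],atz("wrist",r["centre"],Z[t]))
K,R,t=cam("wrist");p=K@(R@np.r_[s["ee_pos"][:2],.085]+t);p/=p[2];print(p)
c=im[150:330,200:440,::-1].copy();cv2.circle(c,(int(p[0])-200,int(p[1])-150),3,(0,0,255),1)
cv2.imwrite("pics/w5.png",cv2.resize(c,None,fx=3,fy=3))
E
```

```text
[ 0.44803183 -0.07046546  0.10869461] [-3.14016910e+00 -1.40896023e-03  2.08577412e+00] 11.1833 0.373405501440521
dish_grip [320. 223.] 0.93 [ 0.44812454 -0.07031811  0.066     ]
dish_mid [425. 210.] 0.92 [ 0.52496343 -0.02856721  0.035     ]
dish_mid [294.  83.] 0.34 [0.38405068 0.00489602 0.035     ]
ball_center [435. 217.] 0.8 [ 0.52766471 -0.0277286   0.049     ]
[319.61926825 233.61534116   1.        ]
```

View pics/w5.png

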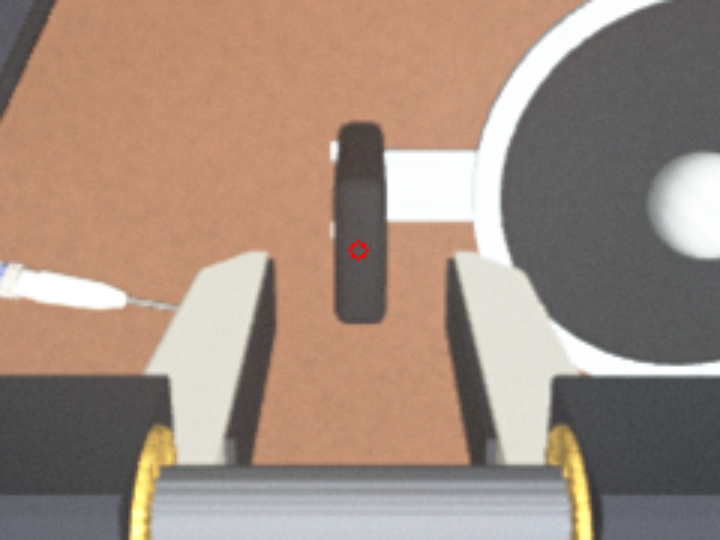

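The fin top is centred at crop (360,247), on the finger mid-line (360) and parallel to the pads. I lower and grip it slowly.

Call:
{"method": "move_arm", "body": {"angular": [[0,0,0],[0,0,0],[0,0,0],[0,0,0],[0,0,0],[0,0,0]], "translation": [[0,0,-0.08],[0,0,-0.16],[0,0,-0.22],[0,0,-0.265],[0,0,-0.265],[0,0,-0.265]], "hand": [0.25,0.25,0.25,0.25,0.25,0.25]}}

```text
time_s: 11.98
ee_pos: [0.4483, -0.0706, 0.0562]
orientation: [-3.141, -0.0, 2.086]
wrist_force: [0.3, 0.4, -0.1]
grip_width: 0.375
finger_force: 0.0
```

Call:
{"method": "move_arm", "body": {"angular": [[0,0,0],[0,0,0],[0,0,0],[0,0,0],[0,0,0],[0,0,0],[0,0,0],[0,0,0],[0,0,0],[0,0,0],[0,0,0],[0,0,0]], "translation": [[0,0,0],[0,0,0],[0,0,0],[0,0,0],[0,0,0],[0,0,0],[0,0,0],[0,0,0],[0,0,0],[0,0,0],[0,0,0],[0,0,0]], "hand": [0.4,0.5,0.58,0.63,0.66,0.69,0.71,0.73,0.75,0.77,0.8,0.85], "squeeze": 10}}

```text
time_s: 12.98
ee_pos: [0.4481, -0.0707, 0.056]
orientation: [-3.141, -0.0, 2.086]
wrist_force: [-1.7, -1.8, 1.6]
grip_width: 0.13
finger_force: 10.0
```

Call:
{"method": "move_arm", "body": {"angular": [[0,0,0],[0,0,0],[0,0,0],[0,0,0]], "translation": [[0,0,0],[0,0,0],[0,0,0],[0,0,0]], "hand": [1,1,1,1], "squeeze": 50}}

```text
time_s: 13.32
ee_pos: [0.4482, -0.0707, 0.056]
orientation: [-3.142, -0.0, 2.086]
wrist_force: [-1.4, -1.3, 1.6]
grip_width: 0.127
finger_force: 50.0
```

```bash
cat > chk.py <<'E'
from h import *
import sys
dz=float(sys.argv[1])
s=env.state();print(s["ee_pos"],s["orientation"],s["time_s"],s["grip_width"],s["finger_force"],s["wrist_force"],s["q"][5])
Z=dict(dish_mid=.035,lip_tip=.04,ball_center=.049,stand=-dz)
for n in("wrist","scene","side"):
    env.get_image(n)
    for t in Z:
        for r in env.pinpoint(n,t)[:2]+(env.silhouettes(n,t)[:3] if t=="ball_center" else []):
            if r["conf"]>.5: print(n,t,np.round(r["centre"]),round(r["conf"],2),atz(n,r["centre"],Z[t]+dz).round(4))
E
python3 chk.py 0
```

```text
[ 0.44820064 -0.07065393  0.0560323 ] [-3.14152056e+00 -2.49137859e-05  2.08571191e+00] 13.3167 0.12708147065456415 49.99953210353851 [-1.40180702 -1.26237471  1.56412622] -0.7738695685973834
wrist dish_mid [454. 237.] 0.78 [ 0.5241 -0.0281  0.035 ]
wrist lip_tip [586. 239.] 0.71 [0.5952 0.0133 0.04  ]
wrist ball_center [466. 245.] 0.7 [ 0.5249 -0.0263  0.049 ]
wrist ball_center [466. 248.] 0.7 [ 0.5259 -0.0277  0.049 ]
scene dish_mid [333. 200.] 0.66 [ 0.5239 -0.0158  0.035 ]
scene lip_tip [308. 187.] 0.58 [0.5947 0.0078 0.04  ]
scene ball_center [258. 245.] 0.57 [0.5206 0.2182 0.049 ]
scene stand [335. 206.] 0.62 [ 0.527  -0.0259  0.    ]
scene stand [335. 194.] 0.52 [ 0.5567 -0.0529  0.    ]
side dish_mid [321. 241.] 0.6 [ 0.53   -0.0253  0.035 ]
side lip_tip [350. 228.] 0.58 [0.5908 0.0218 0.04  ]
side stand [314. 256.] 0.89 [ 0.5155 -0.0295  0.    ]
```

Call:
{"method": "move_arm", "body": {"angular": [[0,0,0],[0,0,0],[0,0,0],[0,0,0],[0,0,0],[0,0,0],[0,0,0],[0,0,0],[0,0,0],[0,0,0],[0,0,0],[0,0,0]], "translation": [[0,0,0.003],[0,0,0.01],[0,0,0.022],[0,0,0.04],[0,0,0.065],[0,0,0.095],[0,0,0.13],[0,0,0.165],[0,0,0.2],[0,0,0.225],[0,0,0.242],[0,0,0.25]], "hand": [1,1,1,1,1,1,1,1,1,1,1,1]}}

```text
time_s: 15.22
ee_pos: [0.4484, -0.0707, 0.1066]
orientation: [3.141, 0.001, 2.086]
wrist_force: [0.4, 0.6, -2.1]
grip_width: 0.123
finger_force: 50.0
```

```bash
python3 chk.py 0.05; python3 - <<'E'
from h import *
im=env.get_image("side");c=cv2.resize(im[150:300,240:440,::-1],None,fx=3,fy=3,interpolation=cv2.INTER_CUBIC)
cv2.imwrite("pics/s5.png",c)
r=[x for x in env.silhouettes("wrist","ball_center") if x["conf"]>.5]
w=env.get_image("wrist");g=cv2.cvtColor(w,cv2.COLOR_RGB2HSV)
E
```

```text
[ 0.44840944 -0.07067499  0.10663435] [3.14108880e+00 5.09194854e-04 2.08573646e+00] 15.2167 0.12341658617761292 49.99881684780121 [ 0.41840366  0.57844267 -2.13397689] -0.7738629664771987
wrist lip_tip [586. 239.] 0.65 [0.5948 0.0133 0.09  ]
wrist ball_center [467. 247.] 0.83 [ 0.526 -0.027  0.099]
wrist ball_center [467. 246.] 0.98 [ 0.5253 -0.0263  0.099 ]
scene dish_mid [335. 188.] 0.85 [ 0.5186 -0.0145  0.085 ]
scene lip_tip [306. 172.] 0.87 [0.601  0.0104 0.09  ]
scene ball_center [333. 178.] 0.68 [ 0.5364 -0.0244  0.099 ]
scene ball_center [224. 304.] 0.65 [0.4138 0.3713 0.099 ]
scene ball_center [335. 182.] 0.58 [ 0.5224 -0.0194  0.099 ]
scene ball_center [259. 249.] 0.55 [0.4787 0.24   0.099 ]
scene stand [334. 210.] 0.77 [ 0.5176 -0.0173  0.    ]
side dish_mid [321. 224.] 0.83 [ 0.5289 -0.0457  0.085 ]
side lip_tip [355. 208.] 0.65 [0.6    0.0202 0.09  ]
side ball_center [318. 214.] 0.63 [ 0.5225 -0.0261  0.099 ]
side ball_center [315. 221.] 0.64 [ 0.5172 -0.0576  0.099 ]
side ball_center [318. 213.] 0.63 [ 0.5222 -0.0212  0.099 ]
side ball_center [320. 201.] 0.55 [0.5255 0.0344 0.099 ]
side stand [317. 252.] 0.7 [ 0.5202 -0.0109  0.    ]
```

```bash
python3 - <<'E'
from h import *
from scipy.spatial.transform import Rotation as Ro
s=env.state();K,R,t=cam("wrist")
Rt=Ro.from_euler("xyz",s["orientation"]).as_matrix();X=R@Rt;o=R@s["ee_pos"]+t   # tool->cam
def pose(p,e):
    Rw=X@Ro.from_euler("xyz",e).as_matrix().T; return Rw,o-Rw@np.array(p)
def az(KRt,uv,z):
    K,R,t=KRt;c=-R.T@t;d=R.T@np.linalg.solve(K,[*uv,1]);return c+d*(z-c[2])/d[2]
views={"w0":(K,*pose([0.320575,-0.12396848,0.22677351],[3.14135361,-1.14186907e-3,1.21750684])),
"w3":(K,*pose([0.55308466,-0.08090122,0.1692283],[-3.14102128,-6.417e-4,2.05215630])),
"w4":(K,*pose([0.49829829,-0.0437895,0.14984567],[3.14075923,5.58e-4,2.05335944])),
"scene0":cam("scene"),"side0":cam("side")}
mid=np.array([.5265,-.0264])
# stand cup: bright ring outline; fit by maximising edge strength of projected rim circle r=20.5 mm at z=.034
for n,C in views.items():
    g=cv2.GaussianBlur(cv2.cvtColor(cv2.imread(f"pics/{n}.png"),6),(0,0),.8).astype(float);gx,gy=np.gradient(g)[::-1];e=np.hypot(gx,gy)
    th=np.linspace(0,2*np.pi,72,endpoint=False);best=[]
    def score(a,r,m):
        c=m+r*np.array([np.cos(a),np.sin(a)])
        P=np.c_[c[0]+.0205*np.cos(th),c[1]+.0205*np.sin(th),np.full(72,.034)]
        q=(C[1]@P.T).T+C[2];q=(C[0]@q.T).T;q=q[:,:2]/q[:,2:]
        return cv2.remap(e.astype(np.float32),q[:,0].astype(np.float32)[None],q[:,1].astype(np.float32)[None],1).mean()
    L=[(score(np.radians(a),r,mid),a,r) for a in np.arange(-75,-40,.5) for r in np.arange(.092,.1125,.001)]
    L.sort(reverse=True);print(n,[(round(float(x),1),float(a),round(float(r),4)) for x,a,r in L[:5]])
    # dish spot/wall check: outer rim r=60 z=.043
    def sc2(x,y):
        P=np.c_[x+.06*np.cos(th),y+.06*np.sin(th),np.full(72,.043)]
        q=(C[1]@P.T).T+C[2];q=(C[0]@q.T).T;q=q[:,:2]/q[:,2:]
        return cv2.remap(e.astype(np.float32),q[:,0].astype(np.float32)[None],q[:,1].astype(np.float32)[None],1).mean()
    M=[(sc2(x,y),x,y) for x in np.arange(.516,.538,.001) for y in np.arange(-.037,-.016,.001)];print("  dish",np.round(max(M),4))
E
```

```text
w0 [(26.5, -58.0, 0.1), (25.9, -58.5, 0.1), (24.4, -58.0, 0.099), (24.2, -58.5, 0.099), (20.8, -58.0, 0.101)]
  dish [18.5674  0.524  -0.027 ]
w3 [(23.1, -57.5, 0.101), (20.3, -57.0, 0.101), (20.0, -57.5, 0.1), (19.6, -58.0, 0.101), (19.0, -57.5, 0.102)]
  dish [ 3.46775e+01  5.26000e-01 -2.70000e-02]
w4 [(25.9, -57.5, 0.101), (25.2, -58.0, 0.101), (24.7, -57.5, 0.1), (23.4, -58.0, 0.1), (22.4, -58.5, 0.101)]
  dish [ 3.00429e+01  5.26000e-01 -2.70000e-02]
scene0 [(25.0, -57.0, 0.099), (24.9, -57.0, 0.098), (24.7, -57.5, 0.099), (24.7, -57.5, 0.098), (24.6, -56.5, 0.099)]
  dish [ 3.03493e+01  5.33000e-01 -2.20000e-02]
side0 [(16.3, -56.5, 0.1), (16.3, -57.0, 0.1), (16.3, -57.0, 0.101), (16.1, -57.5, 0.101), (16.0, -56.5, 0.101)]
  dish [27.3787  0.522  -0.037 ]
```

```bash
python3 - <<'E'
import numpy as np
n=12;v=17.4
f=lambda k:(0.5*v*(k/n)**2 if k<=n else 0.5*v+v*(k-n)/n if k<=5*n else 87-0.5*v*((6*n-k)/n)**2)
P=lambda th:-0.09*np.array([np.cos(np.radians(29.5-th)),np.sin(np.radians(29.5-th))])
for c in range(6):
    a0=f(c*n);A=[];T=[]
    for k in range(1,n+1):
        a=f(c*n+k);A.append([0,0,round(-(a-a0)/180,4)]);d=(P(a)-P(a0))/.2;T.append([round(float(d[0]),4),round(float(d[1]),4),0])
    print(A);print(T)
E
```

```text
[[0, 0, -0.0003], [0, 0, -0.0013], [0, 0, -0.003], [0, 0, -0.0054], [0, 0, -0.0084], [0, 0, -0.0121], [0, 0, -0.0164], [0, 0, -0.0215], [0, 0, -0.0272], [0, 0, -0.0336], [0, 0, -0.0406], [0, 0, -0.0483]]
[[-0.0002, 0.0004, 0], [-0.0009, 0.0017, 0], [-0.0021, 0.0037, 0], [-0.0037, 0.0066, 0], [-0.0057, 0.0104, 0], [-0.0081, 0.015, 0], [-0.0109, 0.0205, 0], [-0.0141, 0.0269, 0], [-0.0175, 0.0342, 0], [-0.0211, 0.0425, 0], [-0.025, 0.0516, 0], [-0.029, 0.0618, 0]]
[[0, 0, -0.0081], [0, 0, -0.0161], [0, 0, -0.0242], [0, 0, -0.0322], [0, 0, -0.0403], [0, 0, -0.0483], [0, 0, -0.0564], [0, 0, -0.0644], [0, 0, -0.0725], [0, 0, -0.0806], [0, 0, -0.0886], [0, 0, -0.0967]]
[[-0.0039, 0.0107, 0], [-0.0075, 0.0215, 0], [-0.0109, 0.0324, 0], [-0.014, 0.0433, 0], [-0.0168, 0.0544, 0], [-0.0193, 0.0655, 0], [-0.0216, 0.0766, 0], [-0.0235, 0.0879, 0], [-0.0252, 0.0991, 0], [-0.0266, 0.1104, 0], [-0.0277, 0.1218, 0], [-0.0285, 0.1331, 0]]
[[0, 0, -0.0081], [0, 0, -0.0161], [0, 0, -0.0242], [0, 0, -0.0322], [0, 0, -0.0403], [0, 0, -0.0483], [0, 0, -0.0564], [0, 0, -0.0644], [0, 0, -0.0725], [0, 0, -0.0
[... 957 characters left out ...]
0.0061, 0.0096, 0], [0.0124, 0.0191, 0], [0.0189, 0.0285, 0], [0.0257, 0.0376, 0], [0.0327, 0.0466, 0], [0.0399, 0.0554, 0], [0.0473, 0.064, 0], [0.055, 0.0724, 0], [0.0629, 0.0807, 0], [0.0709, 0.0887, 0], [0.0792, 0.0965, 0], [0.0877, 0.1041, 0]]
[[0, 0, -0.0077], [0, 0, -0.0148], [0, 0, -0.0211], [0, 0, -0.0269], [0, 0, -0.0319], [0, 0, -0.0363], [0, 0, -0.0399], [0, 0, -0.043], [0, 0, -0.0453], [0, 0, -0.047], [0, 0, -0.048], [0, 0, -0.0483]]
[[0.0083, 0.0071, 0], [0.016, 0.0134, 0], [0.0231, 0.0189, 0], [0.0296, 0.0238, 0], [0.0353, 0.0279, 0], [0.0404, 0.0315, 0], [0.0447, 0.0344, 0], [0.0483, 0.0368, 0], [0.051, 0.0386, 0], [0.053, 0.0399, 0], [0.0542, 0.0407, 0], [0.0546, 0.0409, 0]]
```

Call:
{"method": "move_arm", "body": {"angular": [[0,0,-0.0003],[0,0,-0.0013],[0,0,-0.003],[0,0,-0.0054],[0,0,-0.0084],[0,0,-0.0121],[0,0,-0.0164],[0,0,-0.0215],[0,0,-0.0272],[0,0,-0.0336],[0,0,-0.0406],[0,0,-0.0483]], "translation": [[-0.0002,0.0004,0],[-0.0009,0.0017,0],[-0.0021,0.0037,0],[-0.0037,0.0066,0],[-0.0057,0.0104,0],[-0.0081,0.015,0],[-0.0109,0.0205,0],[-0.0141,0.0269,0],[-0.0175,0.0342,0],[-0.0211,0.0425,0],[-0.025,0.0516,0],[-0.029,0.0618,0]], "hand": [1,1,1,1,1,1,1,1,1,1,1,1]}}

```text
time_s: 17.27
ee_pos: [0.4423, -0.0581, 0.106]
orientation: [-3.142, -0.0, 1.932]
wrist_force: [0.3, -0.4, -2.1]
grip_width: 0.125
finger_force: 50.0
```

Call:
{"method": "move_arm", "body": {"angular": [[0,0,-0.0081],[0,0,-0.0161],[0,0,-0.0242],[0,0,-0.0322],[0,0,-0.0403],[0,0,-0.0483],[0,0,-0.0564],[0,0,-0.0644],[0,0,-0.0725],[0,0,-0.0806],[0,0,-0.0886],[0,0,-0.0967]], "translation": [[-0.0039,0.0107,0],[-0.0075,0.0215,0],[-0.0109,0.0324,0],[-0.014,0.0433,0],[-0.0168,0.0544,0],[-0.0193,0.0655,0],[-0.0216,0.0766,0],[-0.0235,0.0879,0],[-0.0252,0.0991,0],[-0.0266,0.1104,0],[-0.0277,0.1218,0],[-0.0285,0.1331,0]], "hand": [1,1,1,1,1,1,1,1,1,1,1,1]}}

```text
time_s: 18.27
ee_pos: [0.4366, -0.0314, 0.106]
orientation: [-3.142, -0.0, 1.628]
wrist_force: [-0.8, 0.3, -2.7]
grip_width: 0.128
finger_force: 50.0
```

Call:
{"method": "move_arm", "body": {"angular": [[0,0,-0.0081],[0,0,-0.0161],[0,0,-0.0242],[0,0,-0.0322],[0,0,-0.0403],[0,0,-0.0483],[0,0,-0.0564],[0,0,-0.0644],[0,0,-0.0725],[0,0,-0.0806],[0,0,-0.0886],[0,0,-0.0967]], "translation": [[-0.0005,0.0114,0],[-0.0008,0.0228,0],[-0.0007,0.0341,0],[-0.0004,0.0455,0],[0.0002,0.0569,0],[0.0011,0.0683,0],[0.0023,0.0796,0],[0.0038,0.0909,0],[0.0056,0.1021,0],[0.0076,0.1133,0],[0.01,0.1245,0],[0.0126,0.1356,0]], "hand": [1,1,1,1,1,1,1,1,1,1,1,1]}}

```text
time_s: 19.27
ee_pos: [0.4392, -0.0043, 0.106]
orientation: [-3.141, -0.0, 1.324]
wrist_force: [-0.8, -0.1, -2.2]
grip_width: 0.127
finger_force: 50.0
```

Call:
{"method": "move_arm", "body": {"angular": [[0,0,-0.0081],[0,0,-0.0161],[0,0,-0.0242],[0,0,-0.0322],[0,0,-0.0403],[0,0,-0.0483],[0,0,-0.0564],[0,0,-0.0644],[0,0,-0.0725],[0,0,-0.0806],[0,0,-0.0886],[0,0,-0.0967]], "translation": [[0.0029,0.011,0],[0.0061,0.022,0],[0.0095,0.0328,0],[0.0132,0.0436,0],[0.0172,0.0542,0],[0.0215,0.0648,0],[0.026,0.0752,0],[0.0308,0.0856,0],[0.0359,0.0958,0],[0.0412,0.1059,0],[0.0467,0.1158,0],[0.0525,0.1256,0]], "hand": [1,1,1,1,1,1,1,1,1,1,1,1]}}

```text
time_s: 20.27
ee_pos: [0.4497, 0.0208, 0.106]
orientation: [-3.141, -0.0, 1.02]
wrist_force: [0.4, 0.3, -1.6]
grip_width: 0.128
finger_force: 50.0
```

Call:
{"method": "move_arm", "body": {"angular": [[0,0,-0.0081],[0,0,-0.0161],[0,0,-0.0242],[0,0,-0.0322],[0,0,-0.0403],[0,0,-0.0483],[0,0,-0.0564],[0,0,-0.0644],[0,0,-0.0725],[0,0,-0.0806],[0,0,-0.0886],[0,0,-0.0967]], "translation": [[0.0061,0.0096,0],[0.0124,0.0191,0],[0.0189,0.0285,0],[0.0257,0.0376,0],[0.0327,0.0466,0],[0.0399,0.0554,0],[0.0473,0.064,0],[0.055,0.0724,0],[0.0629,0.0807,0],[0.0709,0.0887,0],[0.0792,0.0965,0],[0.0877,0.1041,0]], "hand": [1,1,1,1,1,1,1,1,1,1,1,1]}}

```text
time_s: 21.27
ee_pos: [0.4673, 0.0417, 0.106]
orientation: [-3.141, -0.0, 0.716]
wrist_force: [-0.1, -0.3, -2.0]
grip_width: 0.125
finger_force: 50.0
```

Call:
{"method": "move_arm", "body": {"angular": [[0,0,-0.0077],[0,0,-0.0148],[0,0,-0.0211],[0,0,-0.0269],[0,0,-0.0319],[0,0,-0.0363],[0,0,-0.0399],[0,0,-0.043],[0,0,-0.0453],[0,0,-0.047],[0,0,-0.048],[0,0,-0.0483]], "translation": [[0.0083,0.0071,0],[0.016,0.0134,0],[0.0231,0.0189,0],[0.0296,0.0238,0],[0.0353,0.0279,0],[0.0404,0.0315,0],[0.0447,0.0344,0],[0.0483,0.0368,0],[0.051,0.0386,0],[0.053,0.0399,0],[0.0542,0.0407,0],[0.0546,0.0409,0]], "hand": [1,1,1,1,1,1,1,1,1,1,1,1]}}

```text
time_s: 22.27
ee_pos: [0.4782, 0.0496, 0.106]
orientation: [-3.142, 0.0, 0.567]
wrist_force: [-0.2, -1.2, -2.5]
grip_width: 0.127
finger_force: 50.0
```

```bash
python3 chk.py 0.05; python3 - <<'E'
from h import *
a=env.get_image("scene")[120:270,250:410,::-1];b=env.get_image("side")[160:310,240:400,::-1];w=env.get_image("wrist")[:,:,::-1]
top=np.hstack([cv2.resize(x,(400,300),interpolation=cv2.INTER_CUBIC)for x in(a,b)])
bot=np.zeros((290,800,3),np.uint8);ww=cv2.resize(w,(464,290));bot[:,:464]=ww
cv2.imwrite("pics/f.png",np.vstack([top,bot]))
E
```

```text
[0.47822324 0.0495716  0.10603657] [-3.14157554e+00  2.09427231e-05  5.66801154e-01] 22.2667 0.12678404322192766 49.99881327152252 [-0.21566863 -1.23140772 -2.53391055] 1.0104109152244607
wrist dish_mid [455. 238.] 0.88 [ 0.5268 -0.0264  0.085 ]
wrist lip_tip [584. 240.] 0.68 [ 0.5706 -0.0935  0.09  ]
wrist ball_center [465. 245.] 0.98 [ 0.5283 -0.0248  0.099 ]
wrist ball_center [467. 246.] 0.76 [ 0.5284 -0.0269  0.099 ]
wrist ball_center [180.  39.] 0.7 [0.5382 0.168  0.099 ]
wrist ball_center [ 85. 103.] 0.63 [0.4834 0.1974 0.099 ]
scene dish_mid [336. 184.] 0.77 [ 0.5247 -0.0254  0.085 ]
scene lip_tip [347. 160.] 0.86 [ 0.5661 -0.0981  0.09  ]
scene ball_center [224. 304.] 0.63 [0.4141 0.3727 0.099 ]
scene ball_center [259. 244.] 0.69 [0.4895 0.232  0.099 ]
scene ball_center [225. 302.] 0.56 [0.4159 0.3692 0.099 ]
scene stand [335. 206.] 0.59 [ 0.5247 -0.0266  0.    ]
side dish_mid [321. 225.] 0.68 [ 0.5301 -0.0461  0.085 ]
side lip_tip [341. 231.] 0.86 [ 0.5698 -0.0799  0.09  ]
side ball_center [322. 204.] 0.6 [0.5312 0.019  0.099 ]
side ball_center [317. 214.] 0.57 [ 0.5215 -0.0257  0.099 ]
side stand [318. 257.] 0.64 [ 0.5225 -0.0321  0.    ]
side stand [356. 183.] 0.53 [0.6215 0.3536 0.    ]
```

View pics/f.png

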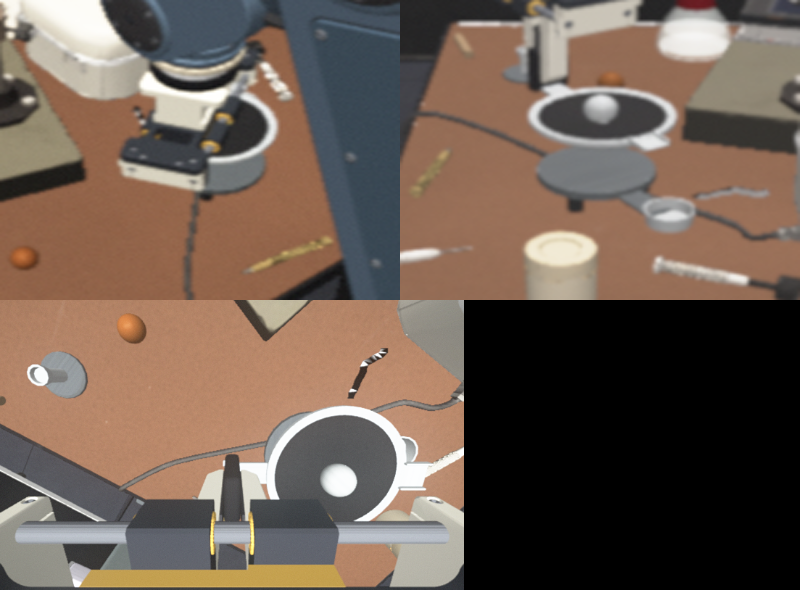

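The plate is level above the stand, with the ball in its middle (side crop (601,108)) and the lip (652,142) aimed at the cup (668,212). I run one numeric check of the stand's centre against the plate before handing in.

```bash
python3 - <<'E'
from h import *
from scipy.optimize import differential_evolution as DE
for n in("side","wrist"):
    C=cam(n);g=cv2.GaussianBlur(cv2.cvtColor(env.get_image(n),cv2.COLOR_RGB2GRAY),(0,0),.8).astype(float);gx,gy=np.gradient(g)[::-1];e=np.hypot(gx,gy).astype(np.float32)
    th=np.linspace(0,2*np.pi,120,endpoint=False)
    def fit(x0,r,z):
        def f(p):
            P=np.c_[p[0]+r*np.cos(th),p[1]+r*np.sin(th),np.full(120,z)]
            q=(C[0]@(C[1]@P.T+C[2][:,None])).T;q=(q[:,:2]/q[:,2:]).astype(np.float32)
            return -float(cv2.remap(e,q[None,:,0].copy(),q[None,:,1].copy(),1).mean())
        s=DE(f,[(x0[0]-.015,x0[0]+.015),(x0[1]-.015,x0[1]+.015)],seed=1);return s.x.round(4),round(s.fun,1)
    S=fit((.5265,-.0264),.05,.03);c=fit((.581,-.112),.0205,.034);d=fit((.5265,-.0264),.06,.093)
    v=c[0]-S[0];print(n,"stand",S,"cup",c,"plate",d,"ang",np.degrees(np.arctan2(v[1],v[0])),np.hypot(*v))
E
```

```text
side stand (array([ 0.5222, -0.0119]), np.float64(-9.9)) cup (array([ 0.5813, -0.1102]), np.float64(-16.2)) plate (array([ 0.5285, -0.02  ]), np.float64(-27.8)) ang -58.98484176564618 0.1146982999002165
wrist stand (array([ 0.5232, -0.028 ]), np.float64(-8.3)) cup (array([ 0.5807, -0.1107]), -14.5) plate (array([ 0.5281, -0.0265]), np.float64(-20.4)) ang -55.189722616132975 0.10072507135763172
```

```bash
python3 -c "
from workcell import env
print(env.sign_off(), env.state()['time_s'])"
```

```text
the job is handed in; nothing more can be done
the job is handed in; nothing more can be done
```

I handed the job in at about 23 s of robot time: the arm is holding the plate level, about 5 cm above the stand and over its middle, with the ball at its centre and the lip pointing at the cup to within about 1–2 degrees.

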